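# Flip the stock tags on the lab's consumables rack

### The arm

A 6-joint arm with a two-finger parallel gripper is mounted at the origin on the work surface. World frame = base frame: x ahead of the robot, y to its left, z up, the work surface at z = 0. Lengths are in m, angles in degrees, forces in N, time in s.
With the tool pointing down it reaches from about 0.35 to 0.875 m from the base axis. Payload 4.2 kg.
Tool frame: the origin (TCP) lies on the centre line of the jaws, within the pads' length; the fingertips stand 19 mm ahead of it and the grasp point (between the pads) is the TCP; x points along the fingers, y is the direction in which the jaws open and shut, and the axes are right-handed (so a half turn about x gives the same grasp; the last joint's range is limited). The gripper opens to 87 mm and grips with 3 to 60 N. Pads are 19 mm wide; open, the fingers measure 117 mm over their backs; the gripper's body (75 mm by 190 mm) begins 51 mm behind the grasp point.
Start: joints at [88.213, 22.042, 0.453, 0, -68.411, -14.817], TCP at [0.179, 0.599, 0.242] pointing down, gripper open.
Joint ranges: [-179.83, 179.83], [-69.29, 118.12], [-61.27, 80.66], [-181.25, 117.63], [-171.15, -9.14], [-177.46, 177.46]. Speed limits (degrees/s): [159.86, 159.86, 180, 180, 180, 180].

### API

Orientations are given as a 3x3 rotation matrix whose columns are the frame's x, y, z axes.
In Python, from station import r, viewer, job, spotter gives the robot as it stands.
- The arm moves only by the tool play_rows, never from a script. Its argument "commands" is a list of rows, each an object of numbers: "fingers": the gripper command: -1 is fully open, 1 is shut, values between are in proportion; "tx", "ty", "tz": the shift along the tool's x, y, z normalised to -1 to 1, where 1 is 750 mm; "ax", "ay", "az": the turn, a rotation vector about the tool's x, y, z normalised to -1 to 1, where 1 is pi rad. In form: [{"fingers": .., "tx": .., "ty": .., "tz": .., "ax": .., "ay": .., "az": ..}, ...]. A call has 1 to 5 rows; each row is the pose to reach, as a shift and turn from the pose commanded when the call began, along the tool's axes at that moment, turning the shorter way round; what a row does not reach only later rows make up. A row lasts 1/12 s, in which the tool goes at most 41.7 mm and 7.16 degrees, less where a joint would pass 70% of its speed; a pose out of reach is approached as far as the arm can. A call with a number of a shift or a turn outside -1 to 1 is refused whole. A call with a gripper value outside its range is refused whole. The fingers move at their own pace and stop on an object; the grip force is fixed at half the most. Time passes only in rows, so rows that repeat a pose let the fingers close. It gives the time, the measured TCP pose, the force and the opening at its end, in the units of the state.
- r.sense(): the state, without advancing time (a new reading comes with each control period).
- viewer.capture(name): name is "scene" or "top"; returns a dict with "image" (480x640x3 uint8, red, green, blue), "fx", "fy", "cx", "cy" (pixels), "R" (3x3) and "t" (3): a world point X has camera coordinates R X + t. Camera axes: x right, y down, z forward; pixel columns grow to the right and rows downward; lengths in m; the calibration is good to about 2 mm. A picture is of the moment at which its call begins. There is no depth.
- job.finish_job(): hands the job in, once; it reports no verdict.
Trained networks look in a picture, given as the dict that the camera call returned (one of the last four; its "shot" number tells which), for a name from the list of things; names that differ only in an ending like _2 or _b are one class to them, and where a whole thing is asked for, a point or a joint stands for the part that bears it (a point fixed in the world has none). Each returns a list of dicts, best first, with "score" (0 to 1); they miss things now and then, are a little off and sometimes report something else, mostly with a low value. They report only what shows in the picture. A call takes as long as a camera call. They do not tell look-alikes from the thing itself.
- spotter.find_in(name, picture): "uv" ([column, row] in pixels, amid what is visible of it).
- spotter.silhouettes(name, picture): "region" (480x640 bool, what is visible of it) and "uv" ([column, row] in pixels, amid what is visible of it).
The state is a dict: "time_s": time; "joints": joint angles; "joint_velocities": joint speeds; "effort": joint torques, N m; "tcp_pos": TCP position; "ee_rot": TCP orientation; "wrist_force": force on the tool from outside, world axes, zero at the start; "moment": the same for the moment, N m; "gripper_width": opening from 0.0 (shut) to 1.0 (fully open).
Only numpy, scipy, OpenCV 4.12 (cv2) and the standard library are available. Lean on these libraries where they do the work, as an engineer would, in place of code of your own. Each camera call takes 0.05 s, during which the arm holds its last target. There are 200 camera calls.

### The job

Each bin in the white rack has a hinged flip tag on the board straight in front of it. With a fingertip, gently push the wrong tags over to their other side, so that the tags of bins filled to the rim lie with their green face up and the tags of all other bins lie with their red face up. Pick nothing up, and leave the bins and everything else on the bench standing where they are.

Things in the scene. Friction and masses are not known exactly. Their poses are not given: they have to be found in the camera images.
- rack: White bin rack, fixed, 620 mm wide. Near side: the status board, a boxed ledge 90 mm deep (x -45 to 45), flat top 70 mm above the bench; behind it (x 45 to 197) a tray with four bins in a row. Origin at bench level under the board's centre; x from board to bins, y left along the board, z up. Tags stand at x = 0, y = -195, -65, 65, 195 mm; each belongs to the bin straight behind it.
- bin_1: Loose blue open bin, 130 deep (x) x 112 wide (y) x 75 mm high, front wall 55 mm. FULL: packed level with its rim with white tubes lying side by side, teal caps. Origin at the centre of its underside, 118 mm behind (rack +x) the hinge of its own tag. Any of the four places in the tray can be its own. Stays where it is.
- bin_2: Loose blue open bin, 130 deep (x) x 112 wide (y) x 75 mm high, front wall 55 mm. FULL: packed level with its rim with white jars, pink lids. Origin at the centre of its underside, 118 mm behind (rack +x) the hinge of its own tag. Any of the four places in the tray can be its own. Stays where it is.
- bin_3: Loose blue open bin, 130 deep (x) x 112 wide (y) x 75 mm high, front wall 55 mm. NOT full: only three white tubes with teal caps on its floor. Origin at the centre of its underside, 118 mm behind (rack +x) the hinge of its own tag. Any of the four places in the tray can be its own. Stays where it is.
- bin_4: Loose blue open bin, 130 deep (x) x 112 wide (y) x 75 mm high, front wall 55 mm. NOT full: only two white jars with pink lids on its floor. Origin at the centre of its underside, 118 mm behind (rack +x) the hinge of its own tag. Any of the four places in the tray can be its own. Stays where it is.
- tag_a (a joint): Angle of a flip tag, rad: 0 upright, positive leaning to the rack's +y, negative to its -y; stops at 0.75 and -0.75. At 0.75 its GREEN face is up, at -0.75 its RED face. The leaf weighs 35 g, varying, and swings freely, lightly damped: within about 0.15 rad of upright it may stay put; pushed past that it falls over by itself to its sloped rest.
- tag_a_hinge (a point): Middle of that tag's hinge line, 80 mm above the bench, parallel to the rack's x. The leaf is 70 mm wide along it and 3 mm thick; its free edge is a 6 mm bead centred 50 mm from the hinge: at rest 34 mm to the side of the hinge and 37 mm above it, upright 50 mm above it.
- tag_a_base: That tag with its fixed aluminium bracket (78 x 36 mm, two sloped rests). Origin under the bracket, 10 mm below the hinge line; axes as the rack's. Bracket top: 17 mm above the hinge line. A fingertip 22 to 28 mm above the hinge line clears it and meets the slick leaf from its low side. The edge climbs 13 mm as it turns upright: rise with it, or it may catch under a wider part of the finger.
- tag_b (a joint): Angle of a flip tag, rad: 0 upright, positive leaning to the rack's +y, negative to its -y; stops at 0.75 and -0.75. At 0.75 its GREEN face is up, at -0.75 its RED face. The leaf weighs 35 g, varying, and swings freely, lightly damped: within about 0.15 rad of upright it may stay put; pushed past that it falls over by itself to its sloped rest.
- tag_b_hinge (a point): Middle of that tag's hinge line, 80 mm above the bench, parallel to the rack's x. The leaf is 70 mm wide along it and 3 mm thick; its free edge is a 6 mm bead centred 50 mm from the hinge: at rest 34 mm to the side of the hinge and 37 mm above it, upright 50 mm above it.
- tag_b_base: That tag with its fixed aluminium bracket (78 x 36 mm, two sloped rests). Origin under the bracket, 10 mm below the hinge line; axes as the rack's. Bracket top: 17 mm above the hinge line. A fingertip 22 to 28 mm above the hinge line clears it and meets the slick leaf from its low side. The edge climbs 13 mm as it turns upright: rise with it, or it may catch under a wider part of the finger.
- tag_c (a joint): Angle of a flip tag, rad: 0 upright, positive leaning to the rack's +y, negative to its -y; stops at 0.75 and -0.75. At 0.75 its GREEN face is up, at -0.75 its RED face. The leaf weighs 35 g, varying, and swings freely, lightly damped: within about 0.15 rad of upright it may stay put; pushed past that it falls over by itself to its sloped rest.
- tag_c_hinge (a point): Middle of that tag's hinge line, 80 mm above the bench, parallel to the rack's x. The leaf is 70 mm wide along it and 3 mm thick; its free edge is a 6 mm bead centred 50 mm from the hinge: at rest 34 mm to the side of the hinge and 37 mm above it, upright 50 mm above it.
- tag_c_base: That tag with its fixed aluminium bracket (78 x 36 mm, two sloped rests). Origin under the bracket, 10 mm below the hinge line; axes as the rack's. Bracket top: 17 mm above the hinge line. A fingertip 22 to 28 mm above the hinge line clears it and meets the slick leaf from its low side. The edge climbs 13 mm as it turns upright: rise with it, or it may catch under a wider part of the finger.
- tag_d (a joint): Angle of a flip tag, rad: 0 upright, positive leaning to the rack's +y, negative to its -y; stops at 0.75 and -0.75. At 0.75 its GREEN face is up, at -0.75 its RED face. The leaf weighs 35 g, varying, and swings freely, lightly damped: within about 0.15 rad of upright it may stay put; pushed past that it falls over by itself to its sloped rest.
- tag_d_hinge (a point): Middle of that tag's hinge line, 80 mm above the bench, parallel to the rack's x. The leaf is 70 mm wide along it and 3 mm thick; its free edge is a 6 mm bead centred 50 mm from the hinge: at rest 34 mm to the side of the hinge and 37 mm above it, upright 50 mm above it.
- tag_d_base: That tag with its fixed aluminium bracket (78 x 36 mm, two sloped rests). Origin under the bracket, 10 mm below the hinge line; axes as the rack's. Bracket top: 17 mm above the hinge line. A fingertip 22 to 28 mm above the hinge line clears it and meets the slick leaf from its low side. The edge climbs 13 mm as it turns upright: rise with it, or it may catch under a wider part of the finger.
- vial: Small capped vial, 22 mm dia., 48 mm high, standing on one end of the board's top. Loose bystander, not part of the job; origin at the centre of its underside.
- marker: Marker pen, 115 mm long, 13 mm thick, lying on the bench in front of the board. Loose bystander, not part of the job; origin at the centre of its underside.
- buffer: Jar with yellow cap, 42 mm dia., 58 mm high, standing on the bench in front of the board. Loose bystander, not part of the job; origin at the centre of its underside.
- soap: White square pump bottle, 62 x 62 mm, 203 mm high. Loose bystander, not part of the job; origin at the centre of its underside.
- sanitizer: Clear round bottle with red pump, 74 mm dia., 190 mm high. Loose bystander, not part of the job; origin at the centre of its underside.
- cups: Stack of clear cups, 82 mm dia., 193 mm high. Loose bystander, not part of the job; origin at the centre of its underside.
- straws: Pack of pastel straws, 60 x 200 x 26 mm, lying flat. Loose bystander, not part of the job; origin at the centre of its underside.
Things that resemble listed ones, but are neither listed nor needed, are in the scene too. What is shaped like the bin_3 but yellow is not meant. What is shaped like the bin_2 but brown is not meant.

How it is judged:
By the outcome, as a careful person would: the job done as asked, in the order asked, and still so for the second after the job is handed in, with the robot touching nothing.
It also fails if it takes over 35 s, if anything falls off the work surface, if the arm or the gripper's body presses on something with over 40 N, if the wrist force passes 120 N, or if a joint passes its speed limit or range.

## Working session

There is one attempt and no reset: what is moved stays moved. The work goes in short steps, Python scripts to look and compute and a tool call to move; the robot and the scene stay as the last step left them, time stands still between calls to the robot, and variables do not carry over. Pictures are saved under pics/ and viewed, about 8 in all and at most 12, crops included, and the job is handed in when it is done.

Besides the shell and the picture viewer there is one more tool, called after "Call:" in YAML: its name, and indented under it one key for each argument. play_rows: Moves the arm, as the interface text tells. Its arguments: {"type":"object","properties":{"commands":{"type":"array"}},"required":["commands"]}

```bash
mkdir -p pics
python3 - <<'E'
from station import r, viewer, job, spotter
import cv2,pickle
s=r.sense();print(s['time_s'],s['tcp_pos'],s['ee_rot'],s['gripper_width'])
for n in("scene","top"):
    p=viewer.capture(n);cv2.imwrite(f"pics/{n}0.png",p["image"][:,:,::-1]);pickle.dump(p,open(n+".pkl","wb"))
    print(n,p["fx"],p["cx"],p["cy"],p["R"],p["t"])
    for k in("rack","tag_a_base","tag_a_hinge","bin_1","bin_2","bin_3","bin_4","vial"):
        print(k,[( [round(float(u)) for u in d["uv"]],round(d["score"],2)) for d in spotter.find_in(k,p)])
E
```

```text
0.0 [0.17841441 0.59841219 0.24046032] [[-5.42802915e-04 -2.85915694e-01 -9.58254622e-01]
 [-2.11752715e-03 -9.58252286e-01  2.85916197e-01]
 [-9.99997611e-01  2.18432632e-03 -8.52921097e-05]] 0.9960519542140743
scene 616.933951908135 333.44178602410204 237.8045289720705 [[ 2.65301038e-01  9.64165623e-01  1.00392287e-04]
 [ 7.95969480e-01 -2.18961212e-01 -5.64347921e-01]
 [-5.44102883e-01  1.49801998e-01 -8.25537046e-01]] [-0.14175128 -0.35047365  1.84594482]
rack [([315, 263], 0.62)]
tag_a_base [([338, 238], 0.88)]
tag_a_hinge [([334, 238], 0.93)]
bin_1 [([344, 291], 0.95), ([401, 287], 0.93), ([410, 186], 0.88), ([287, 298], 0.87), ([314, 267], 0.6), ([232, 298], 0.59), ([177, 216], 0.58), ([236, 244], 0.4)]
bin_2 [([344, 291], 0.95), ([401, 287], 0.93), ([410, 186], 0.88), ([287, 298], 0.87), ([314, 267], 0.6), ([232, 298], 0.59), ([177, 216], 0.58), ([236, 244], 0.4)]
bin_3 [([344, 291], 0.95), ([401, 287], 0.93), ([410, 186], 0.88), ([287, 298], 0.87), ([314, 267], 0.6), ([232, 298], 0.59), ([177, 216], 0.58), ([236, 244], 0.4)]
bin_4 [([344, 291], 0.95), ([401, 287], 0.93), ([4
[... 361 characters left out ...]
k [([342, 230], 0.61)]
tag_a_base [([313, 233], 0.76), ([271, 224], 0.5), ([320, 194], 0.35)]
tag_a_hinge [([313, 231], 0.63)]
bin_1 [([366, 203], 0.95), ([231, 286], 0.89), ([442, 308], 0.88), ([318, 194], 0.82), ([408, 208], 0.75), ([279, 187], 0.56)]
bin_2 [([366, 203], 0.95), ([231, 286], 0.89), ([442, 308], 0.88), ([318, 194], 0.82), ([408, 208], 0.75), ([279, 187], 0.56)]
bin_3 [([366, 203], 0.95), ([231, 286], 0.89), ([442, 308], 0.88), ([318, 194], 0.82), ([408, 208], 0.75), ([279, 187], 0.56)]
bin_4 [([366, 203], 0.95), ([231, 286], 0.89), ([442, 308], 0.88), ([318, 194], 0.82), ([408, 208], 0.75), ([279, 187], 0.56)]
vial [([272, 227], 0.64), ([230, 221], 0.42), ([318, 195], 0.42)]
```

Run:
```python
import cv2
a=cv2.imread("pics/top0.png");b=cv2.imread("pics/scene0.png")
cv2.imwrite("pics/t1.png",cv2.resize(a[140:340,190:457],None,fx=3,fy=3,interpolation=cv2.INTER_CUBIC))
cv2.imwrite("pics/s1.png",cv2.resize(b[160:360,190:457],None,fx=3,fy=3,interpolation=cv2.INTER_CUBIC))
```

```text
(no output)
```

View pics/t1.png

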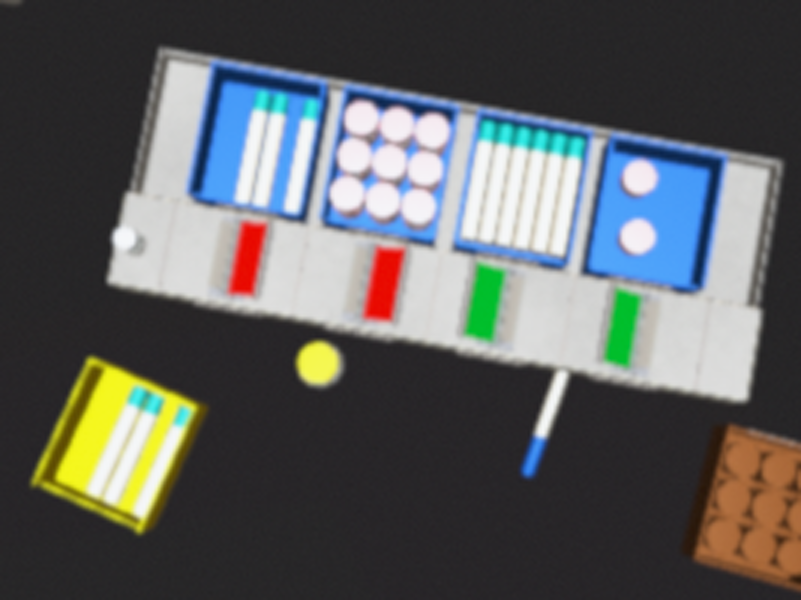

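View pics/s1.png

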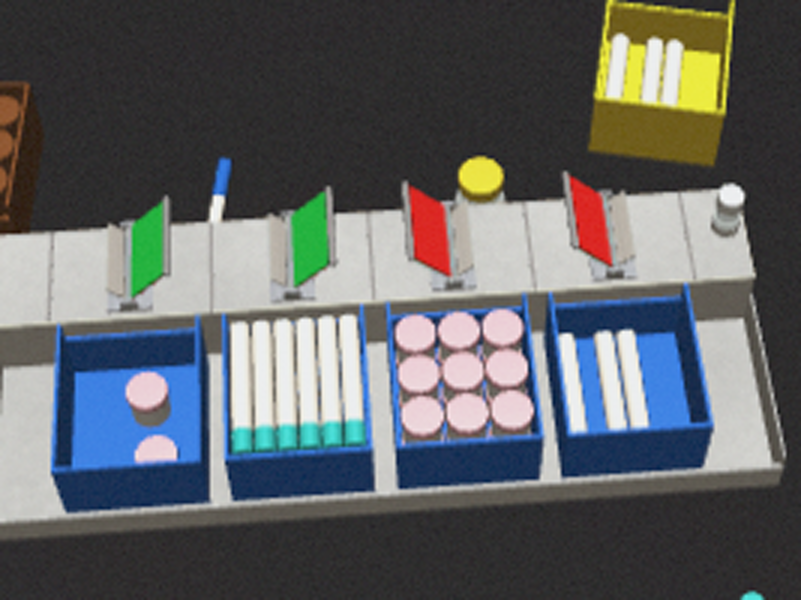

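The board, left to right (rack +y to -y), reads as follows:

| Bin | Tag now | Verdict |
|---|---|---|
| 3 tubes | red | right |
| Full jars (crop pixel 390,165) | red (383,283) | wrong |
| Full tubes | green | right |
| 2 jars (650,210) | green (622,328) | wrong |

So y=+65 must be pushed towards +y, and y=-195 towards -y. Next I fit the rack pose from the four coloured leaves in both views.

```bash
cat > geo.py <<'E'
import numpy as np,cv2
def proj(p,X): 
    c=p["R"]@np.asarray(X)+p["t"]; return np.array([p["fx"]*c[0]/c[2]+p["cx"],p["fy"]*c[1]/c[2]+p["cy"]])
def world(q,v):
    c,s=np.cos(q[2]),np.sin(q[2]); return np.array([q[0]+c*v[0]-s*v[1],q[1]+s*v[0]+c*v[1],v[2]])
def blobs(p):
    out=[];im=p["image"].astype(int);R,G,B=im[...,0],im[...,1],im[...,2]
    for n,m in(("red",(R>G+70)&(R>B+70)),("green",(G>R+50)&(G>B+50))):
        k,l,st,c=cv2.connectedComponentsWithStats(m.astype(np.uint8))
        out+=[(n,st[i,4],c[i].round(1)) for i in range(1,k) if st[i,4]>40]
    return out
E
python3 - <<'E'
import pickle,cv2
from geo import *
from scipy.optimize import least_squares
P={n:pickle.load(open(n+".pkl","rb")) for n in("top","scene")}
obs=[]
L=[(195,-1),(65,-1),(-65,1),(-195,1)]
q0=np.array([.49,0,-.17])
for n in P:
    bl=blobs(P[n]);print(n,bl)
    P[n]["bl"]=bl
def pts(q):
    return [world(q,(0,(y+s*17.5)/1e3,.080+.019)) for y,s in L]
# init from board front corners
def back(p,uv,z):
    d=p["R"].T@np.array([(uv[0]-p["cx"])/p["fx"],(uv[1]-p["cy"])/p["fy"],1]);o=-p["R"].T@p["t"]
    return o+d*(z-o[2])/d[2]
a=back(P["top"],(226,235),.07);b=back(P["top"],(439.3,273.3),.07)
d=a-b;yaw=np.arctan2(-d[0],d[1]);m=(a+b)/2;q0=np.array([m[0]+.045*np.cos(yaw),m[1]+.045*np.sin(yaw),yaw]);print(np.linalg.norm(d),q0)
def res(q,ret=False):
    o=[]
    for n in P:
        for (y,s),X in zip(L,pts(q)):
            u=proj(P[n],X);c=[b[2] for b in P[n]["bl"] if b[0]==("red" if s<0 else "green")]
            o.append(min((k-u for k in c),key=np.linalg.norm))
    return np.concatenate(o)
f=least_squares(res,q0,loss="soft_l1");print(f.x,np.degrees(f.x[2]));print(res(f.x).reshape(-1,2).round(1))
print([world(f.x,(0,y/1e3,.08)).round(4) for y,_ in L])
np.save("q.npy",f.x)
v=np.hstack([cv2.resize(P[n]["image"],(400,300)) for n in P])[:,:,::-1];cv2.imwrite("pics/both.png",v)
E
```

```text
top [('red', np.int32(1420), array([302.3, 108.7])), ('red', np.int32(157), array([300.6,  94.9])), ('red', np.int32(318), array([515. , 198.7])), ('red', np.int32(227), array([272.1, 225.7])), ('red', np.int32(259), array([317.5, 234. ])), ('green', np.int32(562), array([155.6, 111.2])), ('green', np.int32(246), array([351.2, 240.5])), ('green', np.int32(223), array([397. , 248.8]))]
scene [('red', np.int32(53), array([49.8, 11.9])), ('red', np.int32(74), array([490.1,  13.7])), ('red', np.int32(52), array([510.9,  16.8])), ('red', np.int32(245), array([386.4, 233.3])), ('red', np.int32(281), array([332.8, 236.5])), ('red', np.int32(455), array([103.3, 304.9])), ('green', np.int32(289), array([292.8, 239.1])), ('green', np.int32(245), array([238.5, 242.7])), ('green', np.int32(997), array([581.9, 333.1]))]
0.6192026058042118 [ 0.49756555 -0.04681887 -0.18407789]
[ 0.49915041 -0.04321096 -0.19143739] -10.96855430794775
[[ 0.4  0.1]
 [ 0.4 -0.1]
 [ 0.8  0.2]
 [ 0.9 -0. ]
 [ 0.9 -0. ]
 [ 0.9 -0.2]
 [ 0.2 -0.1]
 [ 0.2  0. ]]
[array([0.5363, 0.1482, 0.08  ]), array([0.5115, 0.0206, 0.08  ]), array([ 0.4868, -0.107 ,  0.08  ]), array([ 0.462 , -0.2346,  0.08  ])]
```

View pics/both.png

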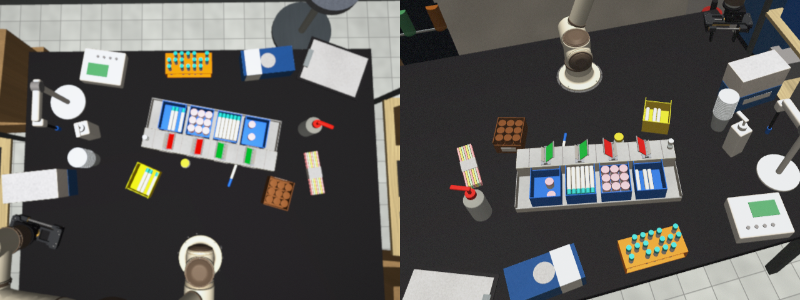

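```bash
cat > go.py <<'E'
import sys
from geo import *
from station import r
from scipy.spatial.transform import Rotation as Ro
q=np.load("q.npy")
def shift(v):   # rack coords mm of the TCP, z from bench
    s=r.sense();R=np.array(s["ee_rot"]);X=world(q,np.array(v)/1e3)
    y=-world((0,0,q[2]),(0,1,0));T=np.c_[[0,0,-1],y,np.cross([0,0,-1],y)]
    rv=Ro.from_matrix(R.T@T).as_rotvec()/np.pi
    return (R.T@(X-s["tcp_pos"])/.75).round(4),rv.round(4)
s=r.sense();c,sn=np.cos(q[2]),np.sin(q[2]);d=np.array(s["tcp_pos"])-[q[0],q[1],0]
print("t",s["time_s"],"rack",(np.array([c*d[0]+sn*d[1],-sn*d[0]+c*d[1],d[2]])*1e3).round(1),"F",np.round(s["wrist_force"],2),s["gripper_width"])
for a in sys.argv[1:]: print(a,*shift([float(k) for k in a.split(",")]))
E
python3 go.py 0,0,300 0,0,160
```

```text
t 0.9 rack [-436.9  569.4  241.5] F [0.11 0.2  0.84] 0.9997656525239612
0,0,300 [-0.078   0.6983 -0.6543] [-0.0313  0.      0.    ]
0,0,160 [ 0.1087  0.6983 -0.6543] [-0.0313  0.      0.    ]
```

Call:
play_rows:
  commands:
    - {"fingers":1,"tx":-0.06,"ty":0,"tz":0,"ax":0,"ay":0,"az":0}
    - {"fingers":1,"tx":-0.08,"ty":0.14,"tz":-0.13,"ax":-0.03,"ay":0,"az":0}
    - {"fingers":1,"tx":-0.08,"ty":0.7,"tz":-0.654,"ax":-0.031,"ay":0,"az":0}
    - {"fingers":1,"tx":-0.08,"ty":0.7,"tz":-0.654,"ax":-0.031,"ay":0,"az":0}
    - {"fingers":1,"tx":-0.08,"ty":0.7,"tz":-0.654,"ax":-0.031,"ay":0,"az":0}

```text
time_s: 1.32
tcp_pos: [0.2529, 0.4484, 0.2911]
ee_rot: [[0.0, -0.19, -0.982], [0.0, -0.982, 0.19], [-1.0, -0.0, -0.0]]
wrist_force: [0.6, 1.0, 0.1]
gripper_width: 0.707
```

```bash
python3 go.py 0,0,300 0,0,160
```

```text
t 1.3167 rack [-335.3  435.7  291.1] F [0.57 1.   0.08] 0.7065170138663434
0,0,300 [-0.0121  0.5809 -0.4471] [-0.     -0.      0.0002]
0,0,160 [ 0.1746  0.581  -0.447 ] [-0.     -0.      0.0002]
```

Call:
play_rows:
  commands:
    - {"fingers":1,"tx":0,"ty":0.58,"tz":-0.446,"ax":0,"ay":0,"az":0}
    - {"fingers":1,"tx":0,"ty":0.58,"tz":-0.446,"ax":0,"ay":0,"az":0}
    - {"fingers":1,"tx":0,"ty":0.58,"tz":-0.446,"ax":0,"ay":0,"az":0}
    - {"fingers":1,"tx":0,"ty":0.58,"tz":-0.446,"ax":0,"ay":0,"az":0}
    - {"fingers":1,"tx":0,"ty":0.58,"tz":-0.446,"ax":0,"ay":0,"az":0}

```text
time_s: 1.73
tcp_pos: [0.3459, 0.2616, 0.2913]
ee_rot: [[0.001, -0.19, -0.982], [0.001, -0.982, 0.19], [-1.0, -0.001, -0.001]]
wrist_force: [1.0, -0.2, 0.5]
gripper_width: 0.325
```

```bash
python3 go.py 0,0,200
```

```text
t 1.7333 rack [-208.4  270.1  291.3] F [ 0.96 -0.18  0.54] 0.3247683071637212
0,0,200 [ 0.1216  0.3602 -0.2779] [-0.0001 -0.0002  0.0003]
```

Call:
play_rows:
  commands:
    - {"fingers":1,"tx":0,"ty":0.36,"tz":-0.278,"ax":0,"ay":0,"az":0}
    - {"fingers":1,"tx":0,"ty":0.36,"tz":-0.278,"ax":0,"ay":0,"az":0}
    - {"fingers":1,"tx":0,"ty":0.36,"tz":-0.278,"ax":0,"ay":0,"az":0}
    - {"fingers":1,"tx":0,"ty":0.36,"tz":-0.278,"ax":0,"ay":0,"az":0}
    - {"fingers":1,"tx":0,"ty":0.36,"tz":-0.278,"ax":0,"ay":0,"az":0}

```text
time_s: 2.15
tcp_pos: [0.4395, 0.0754, 0.2915]
ee_rot: [[0.001, -0.191, -0.982], [0.001, -0.982, 0.191], [-1.0, -0.001, -0.001]]
wrist_force: [1.2, 0.6, -0.3]
gripper_width: 0.019
```

```bash
python3 go.py 0,0,200
```

```text
t 2.15 rack [-81.2 105.1 291.5] F [ 1.21  0.57 -0.31] 0.019426543326795914
0,0,200 [ 0.122   0.1402 -0.1082] [-0.0002 -0.0004  0.0003]
```

Call:
play_rows:
  commands:
    - {"fingers":1,"tx":0.02,"ty":0.14,"tz":-0.108,"ax":0,"ay":0,"az":0}
    - {"fingers":1,"tx":0.05,"ty":0.14,"tz":-0.108,"ax":0,"ay":0,"az":0}
    - {"fingers":1,"tx":0.08,"ty":0.14,"tz":-0.108,"ax":0,"ay":0,"az":0}
    - {"fingers":1,"tx":0.122,"ty":0.14,"tz":-0.108,"ax":0,"ay":0,"az":0}
    - {"fingers":1,"tx":0.122,"ty":0.14,"tz":-0.108,"ax":0,"ay":0,"az":0}

```text
time_s: 2.57
tcp_pos: [0.4959, -0.0438, 0.194]
ee_rot: [[-0.01, -0.197, -0.98], [-0.0, -0.98, 0.197], [-1.0, 0.002, 0.01]]
wrist_force: [-0.4, 0.1, -1.2]
gripper_width: 0.005
```

```bash
python3 go.py 0,0,160 0,0,123
python3 - <<'E'
from station import viewer
import cv2
p=viewer.capture("scene")
cv2.imwrite("pics/s2.png",cv2.resize(p["image"][120:320,190:457,::-1],None,fx=3,fy=3,interpolation=cv2.INTER_CUBIC))
E
```

```text
t 2.5667 rack [ -3.   -1.2 194. ] F [-0.39  0.12 -1.2 ] 0.005405294206708197
0,0,160 [ 0.0452 -0.0017 -0.0045] [-0.0021  0.0031 -0.0008]
0,0,123 [ 0.0946 -0.0019 -0.005 ] [-0.0021  0.0031 -0.0008]
```

View pics/s2.png

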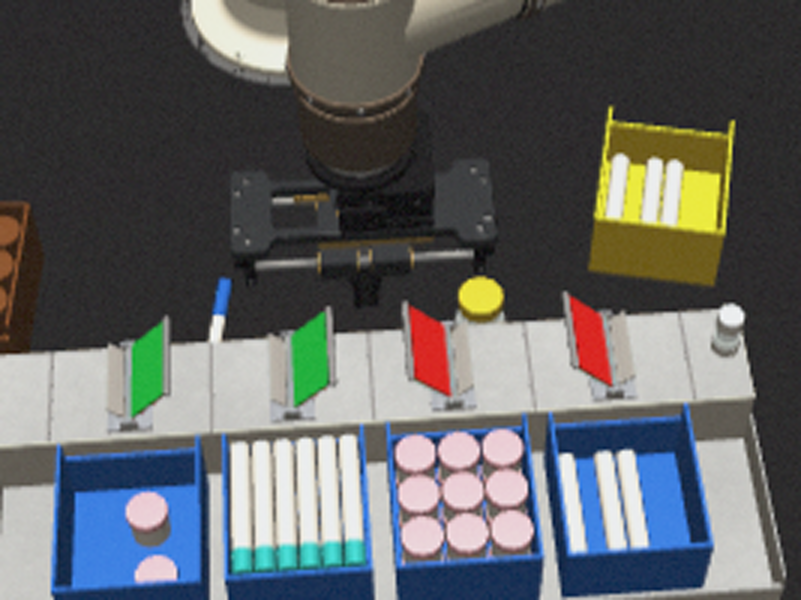

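The fingers sit between the two middle tags (368,290), clear of both. I'll lower to about 125 mm.

Call:
play_rows:
  commands:
    - {"fingers":1,"tx":0.05,"ty":0,"tz":-0.003,"ax":0,"ay":0,"az":0}
    - {"fingers":1,"tx":0.092,"ty":0,"tz":-0.003,"ax":0,"ay":0,"az":0}
    - {"fingers":1,"tx":0.092,"ty":0,"tz":-0.003,"ax":0,"ay":0,"az":0}
    - {"fingers":1,"tx":0.092,"ty":0,"tz":-0.003,"ax":0,"ay":0,"az":0}

```text
time_s: 2.95
tcp_pos: [0.5008, -0.041, 0.1311]
ee_rot: [[-0.001, -0.189, -0.982], [-0.001, -0.982, 0.189], [-1.0, 0.001, 0.001]]
wrist_force: [-0.1, -0.3, 0.3]
gripper_width: 0.003
```

```bash
python3 go.py 0,20,125 0,60,137 0,75,142
```

```text
t 2.95 rack [  1.2   2.5 131.1] F [-0.06 -0.34  0.32] 0.0027550582314905805
0,20,125 [ 0.0081 -0.0233  0.0016] [ 0.0003  0.0002 -0.0004]
0,60,137 [-0.0079 -0.0767  0.0016] [ 0.0003  0.0002 -0.0004]
0,75,142 [-0.0146 -0.0967  0.0016] [ 0.0003  0.0002 -0.0004]
```

Call:
play_rows:
  commands:
    - {"fingers":1,"tx":0.0095,"ty":0,"tz":0.0015,"ax":0,"ay":0,"az":0}
    - {"fingers":1,"tx":0.0095,"ty":-0.008,"tz":0.0015,"ax":0,"ay":0,"az":0}
    - {"fingers":1,"tx":0.0095,"ty":-0.016,"tz":0.0015,"ax":0,"ay":0,"az":0}
    - {"fingers":1,"tx":0.0095,"ty":-0.0235,"tz":0.0015,"ax":0,"ay":0,"az":0}
    - {"fingers":1,"tx":0.0095,"ty":-0.0235,"tz":0.0015,"ax":0,"ay":0,"az":0}

```text
time_s: 3.37
tcp_pos: [0.504, -0.0228, 0.1244]
ee_rot: [[0.003, -0.19, -0.982], [0.0, -0.982, 0.19], [-1.0, -0.001, -0.002]]
wrist_force: [-0.1, -0.2, -1.7]
gripper_width: 0.002
```

```bash
python3 go.py 0,30,126 0,40,130 0,50,136 0,60,139
python3 - <<'E'
from station import viewer
import cv2
p=viewer.capture("scene")
cv2.imwrite("pics/s3.png",cv2.resize(p["image"][170:290,250:410,::-1],None,fx=5,fy=5,interpolation=cv2.INTER_CUBIC))
E
```

```text
t 3.3667 rack [  0.8  20.9 124.4] F [-0.09 -0.16 -1.69] 0.0017792691389765403
0,30,126 [-0.0021 -0.0121  0.0011] [ 0.0002 -0.0008  0.0003]
0,40,130 [-0.0074 -0.0254  0.0011] [ 0.0002 -0.0008  0.0003]
0,50,136 [-0.0154 -0.0388  0.001 ] [ 0.0002 -0.0008  0.0003]
0,60,139 [-0.0194 -0.0521  0.001 ] [ 0.0002 -0.0008  0.0003]
```

View pics/s3.png

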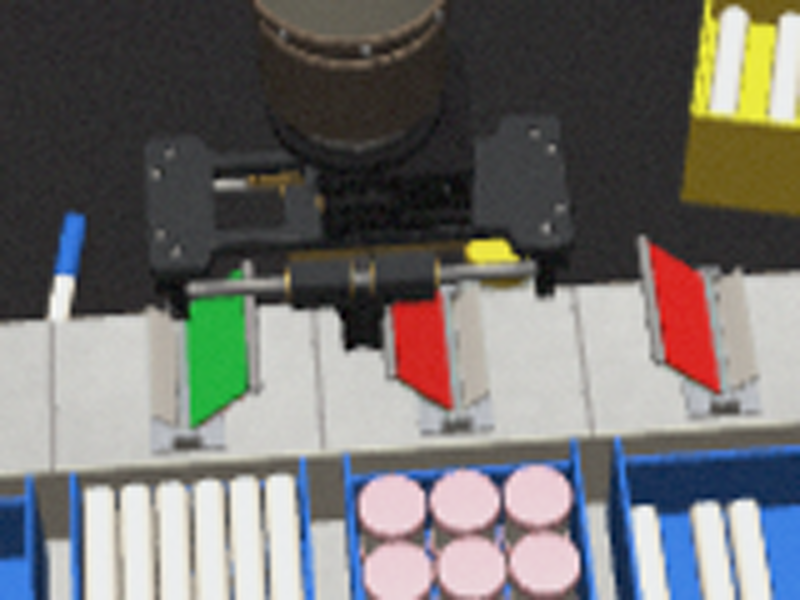

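The finger (365,330) is right beside the red leaf's free edge (388,340) and the neighbours are undisturbed. Now I push, rising as I go.

Call:
play_rows:
  commands:
    - {"fingers":1,"tx":-0.001,"ty":-0.01,"tz":0.001,"ax":0,"ay":0,"az":0}
    - {"fingers":1,"tx":-0.005,"ty":-0.02,"tz":0.001,"ax":0,"ay":0,"az":0}
    - {"fingers":1,"tx":-0.01,"ty":-0.03,"tz":0.001,"ax":0,"ay":0,"az":0}
    - {"fingers":1,"tx":-0.0154,"ty":-0.039,"tz":0.001,"ax":0,"ay":0,"az":0}
    - {"fingers":1,"tx":-0.018,"ty":-0.046,"tz":0.001,"ax":0,"ay":0,"az":0}

```text
time_s: 3.83
tcp_pos: [0.5095, 0.011, 0.1376]
ee_rot: [[0.001, -0.191, -0.982], [0.0, -0.982, 0.191], [-1.0, -0.001, -0.001]]
wrist_force: [-0.5, 0.6, -0.2]
gripper_width: 0.007
```

```bash
python3 go.py 0,64,141
python3 - <<'E'
from station import viewer
import cv2
p=viewer.capture("scene")
cv2.imwrite("pics/s4.png",cv2.resize(p["image"][170:290,250:410,::-1],None,fx=5,fy=5,interpolation=cv2.INTER_CUBIC))
E
```

```text
t 3.8333 rack [-1.000e-01  5.520e+01  1.376e+02] F [-0.52  0.64 -0.22] 0.0071419920746312515
0,64,141 [-0.0045 -0.0117 -0.0002] [-0.0001 -0.0004  0.0002]
```

View pics/s4.png

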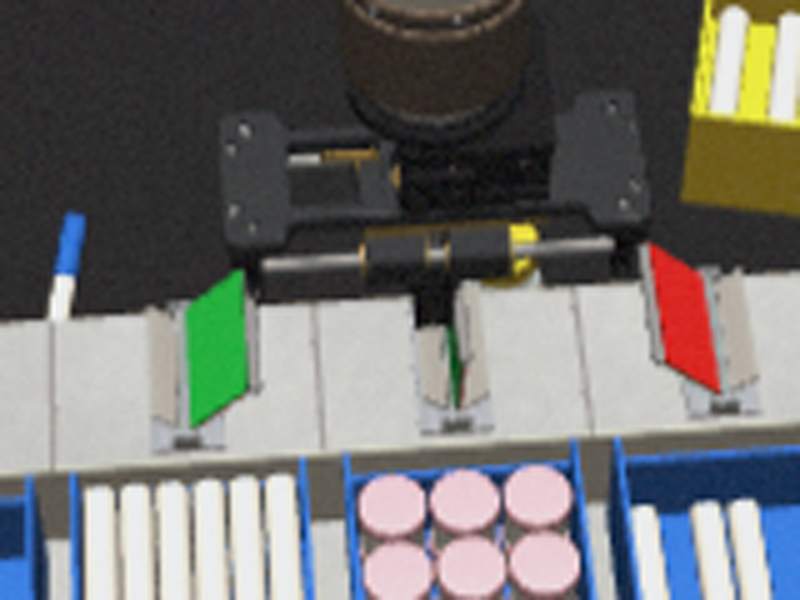

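The leaf is now about upright, with a sliver of green at (452,360). I'll push a little further, then let it fall.

Call:
play_rows:
  commands:
    - {"fingers":1,"tx":-0.003,"ty":-0.01,"tz":0,"ax":0,"ay":0,"az":0}
    - {"fingers":1,"tx":-0.005,"ty":-0.017,"tz":0,"ax":0,"ay":0,"az":0}
    - {"fingers":1,"tx":-0.005,"ty":-0.017,"tz":0,"ax":0,"ay":0,"az":0}
    - {"fingers":1,"tx":-0.005,"ty":0,"tz":0,"ax":0,"ay":0,"az":0}
    - {"fingers":1,"tx":-0.03,"ty":0.005,"tz":0,"ax":0,"ay":0,"az":0}

```text
time_s: 4.3
tcp_pos: [0.5049, 0.0048, 0.156]
ee_rot: [[-0.009, -0.192, -0.981], [-0.002, -0.981, 0.192], [-1.0, 0.003, 0.009]]
wrist_force: [-0.2, -0.3, 0.0]
gripper_width: 0.009
```

```bash
python3 go.py 0,40,200 0,-130,200
python3 - <<'E'
from station import viewer
from geo import *
p=viewer.capture("scene")
print(blobs(p))
E
```

```text
t 4.3 rack [ -3.5  48.2 156. ] F [-0.15 -0.34  0.03] 0.00874588377277336
0,40,200 [-0.0587  0.0112 -0.0041] [-0.0006  0.0028 -0.0011]
0,-130,200 [-0.0579  0.2378 -0.0046] [-0.0006  0.0028 -0.0011]
[('red', np.int32(74), array([490.1,  13.7])), ('red', np.int32(56), array([511.2,  17.4])), ('red', np.int32(245), array([386.4, 233.3])), ('red', np.int32(444), array([103.1, 304.7])), ('green', np.int32(310), array([346.6, 235.9])), ('green', np.int32(291), array([292.9, 239.1])), ('green', np.int32(244), array([238.5, 242.8])), ('green', np.int32(997), array([581.9, 333.1]))]
```

The first tag now shows green (346.6,235.9). On to the y=-195 tag, entering at y≈-130.

Call:
play_rows:
  commands:
    - {"fingers":1,"tx":-0.05,"ty":0.01,"tz":-0.004,"ax":0,"ay":0,"az":0}
    - {"fingers":1,"tx":-0.058,"ty":0.05,"tz":-0.004,"ax":0,"ay":0,"az":0}
    - {"fingers":1,"tx":-0.058,"ty":0.1,"tz":-0.004,"ax":0,"ay":0,"az":0}
    - {"fingers":1,"tx":-0.058,"ty":0.15,"tz":-0.004,"ax":0,"ay":0,"az":0}
    - {"fingers":1,"tx":-0.058,"ty":0.2,"tz":-0.004,"ax":0,"ay":0,"az":0}

```text
time_s: 4.77
tcp_pos: [0.4816, -0.1433, 0.2031]
ee_rot: [[0.001, -0.191, -0.982], [0.0, -0.982, 0.191], [-1.0, -0.0, -0.001]]
wrist_force: [0.6, 0.2, 0.1]
gripper_width: 0.006
```

```bash
python3 go.py 0,-130,200 0,-130,124
```

```text
t 4.7667 rack [   1.8 -101.6  203.1] F [0.61 0.17 0.11] 0.006297509756255316
0,-130,200 [0.0041 0.0378 0.0024] [-0.0002 -0.0003  0.0001]
0,-130,124 [0.1054 0.0379 0.0025] [-0.0002 -0.0003  0.0001]
```

Call:
play_rows:
  commands:
    - {"fingers":1,"tx":0,"ty":0.034,"tz":0.002,"ax":0,"ay":0,"az":0}
    - {"fingers":1,"tx":0.03,"ty":0.034,"tz":0.002,"ax":0,"ay":0,"az":0}
    - {"fingers":1,"tx":0.07,"ty":0.034,"tz":0.002,"ax":0,"ay":0,"az":0}
    - {"fingers":1,"tx":0.095,"ty":0.034,"tz":0.002,"ax":0,"ay":0,"az":0}
    - {"fingers":1,"tx":0.095,"ty":0.034,"tz":0.002,"ax":0,"ay":0,"az":0}

```text
time_s: 5.18
tcp_pos: [0.4725, -0.1668, 0.1276]
ee_rot: [[-0.009, -0.194, -0.981], [0.001, -0.981, 0.194], [-1.0, 0.0, 0.009]]
wrist_force: [-0.6, -0.1, -0.1]
gripper_width: 0.007
```

```bash
python3 go.py 0,-150,124
```

```text
t 5.1833 rack [  -2.7 -126.4  127.6] F [-0.55 -0.08 -0.13] 0.0065360762928174
0,-150,124 [ 0.0048  0.0314 -0.0037] [-0.0011  0.0029 -0.0002]
```

Call:
play_rows:
  commands:
    - {"fingers":1,"tx":0.0045,"ty":0,"tz":-0.003,"ax":0,"ay":0,"az":0}
    - {"fingers":1,"tx":0.0045,"ty":0.01,"tz":-0.003,"ax":0,"ay":0,"az":0}
    - {"fingers":1,"tx":0.0045,"ty":0.02,"tz":-0.003,"ax":0,"ay":0,"az":0}
    - {"fingers":1,"tx":0.0045,"ty":0.03,"tz":-0.003,"ax":0,"ay":0,"az":0}
    - {"fingers":1,"tx":0.0045,"ty":0.03,"tz":-0.003,"ax":0,"ay":0,"az":0}

```text
time_s: 5.6
tcp_pos: [0.4742, -0.1901, 0.1292]
ee_rot: [[0.002, -0.193, -0.981], [-0.0, -0.981, 0.193], [-1.0, -0.0, -0.002]]
wrist_force: [0.2, -0.1, -0.6]
gripper_width: 0.004
```

```bash
python3 go.py 0,-195,141
python3 - <<'E'
from station import viewer
import cv2
p=viewer.capture("scene")
cv2.imwrite("pics/s5.png",cv2.resize(p["image"][170:290,190:390,::-1],None,fx=4,fy=4,interpolation=cv2.INTER_CUBIC))
E
```

```text
t 5.6 rack [   3.4 -149.   129.2] F [ 0.15 -0.06 -0.6 ] 0.004426477091851923
0,-195,141 [-0.0158  0.0614  0.0044] [-0.0007 -0.0006  0.    ]
```

View pics/s5.png

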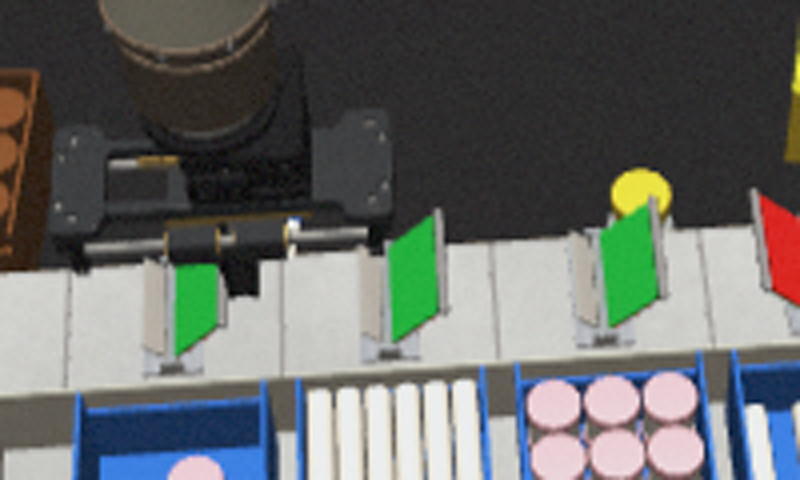

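The finger (240,275) is beside the green leaf's edge (222,290), and the second tag from the right is green as wanted. Lower a few mm, then push.

Call:
play_rows:
  commands:
    - {"fingers":1,"tx":0.005,"ty":0,"tz":0.002,"ax":0,"ay":0,"az":0}
    - {"fingers":1,"tx":0.004,"ty":0.01,"tz":0.002,"ax":0,"ay":0,"az":0}
    - {"fingers":1,"tx":0.001,"ty":0.02,"tz":0.002,"ax":0,"ay":0,"az":0}
    - {"fingers":1,"tx":-0.004,"ty":0.03,"tz":0.002,"ax":0,"ay":0,"az":0}
    - {"fingers":1,"tx":-0.01,"ty":0.04,"tz":0.002,"ax":0,"ay":0,"az":0}

```text
time_s: 6.07
tcp_pos: [0.4665, -0.2187, 0.136]
ee_rot: [[-0.0, -0.191, -0.982], [-0.0, -0.982, 0.191], [-1.0, 0.0, 0.0]]
wrist_force: [-0.3, 0.5, -0.6]
gripper_width: 0.007
```

```bash
python3 go.py 0,-195,141
```

```text
t 6.0667 rack [   1.4 -178.5  136. ] F [-0.3   0.52 -0.63] 0.007031892299431299
0,-195,141 [-0.0067  0.022   0.0018] [-0.0003  0.0001 -0.    ]
```

Call:
play_rows:
  commands:
    - {"fingers":1,"tx":-0.003,"ty":0.01,"tz":0,"ax":0,"ay":0,"az":0}
    - {"fingers":1,"tx":-0.006,"ty":0.018,"tz":0,"ax":0,"ay":0,"az":0}
    - {"fingers":1,"tx":-0.007,"ty":0.024,"tz":0,"ax":0,"ay":0,"az":0}
    - {"fingers":1,"tx":-0.007,"ty":0.024,"tz":0,"ax":0,"ay":0,"az":0}
    - {"fingers":1,"tx":-0.01,"ty":0,"tz":0,"ax":0,"ay":0,"az":0}

```text
time_s: 6.48
tcp_pos: [0.466, -0.2195, 0.1427]
ee_rot: [[-0.001, -0.195, -0.981], [-0.0, -0.981, 0.195], [-1.0, 0.0, 0.001]]
wrist_force: [0.8, 0.4, 0.9]
gripper_width: 0.005
```

Call:
play_rows:
  commands:
    - {"fingers":1,"tx":-0.05,"ty":0,"tz":0,"ax":0,"ay":0,"az":0}
    - {"fingers":1,"tx":-0.1,"ty":0,"tz":0,"ax":0,"ay":0,"az":0}
    - {"fingers":1,"tx":-0.15,"ty":0,"tz":0,"ax":0,"ay":0,"az":0}
    - {"fingers":1,"tx":-0.18,"ty":0,"tz":0,"ax":0,"ay":0,"az":0}
    - {"fingers":1,"tx":-0.18,"ty":0,"tz":0,"ax":0,"ay":0,"az":0}

```text
time_s: 6.9
tcp_pos: [0.4694, -0.2187, 0.2843]
ee_rot: [[0.012, -0.19, -0.982], [-0.003, -0.982, 0.19], [-1.0, 0.001, -0.012]]
wrist_force: [0.3, -0.1, 0.2]
gripper_width: -0.0
```

```bash
python3 go.py
python3 - <<'E'
from station import viewer
from geo import *
p=viewer.capture("scene")
print(blobs(p))
cv2.imwrite("pics/s6.png",cv2.resize(p["image"][150:350,190:457,::-1],None,fx=3,fy=3,interpolation=cv2.INTER_CUBIC))
E
```

```text
t 6.9 rack [   4.1 -178.   284.3] F [ 0.34 -0.09  0.16] -0.0001275320196516372
[('red', np.int32(74), array([490.1,  13.7])), ('red', np.int32(57), array([511.2,  17.4])), ('red', np.int32(244), array([386.5, 233.3])), ('red', np.int32(355), array([224.4, 243.7])), ('red', np.int32(444), array([103. , 304.8])), ('green', np.int32(310), array([346.6, 235.9])), ('green', np.int32(286), array([292.8, 239.1])), ('green', np.int32(995), array([581.8, 333.1]))]
```

View pics/s6.png

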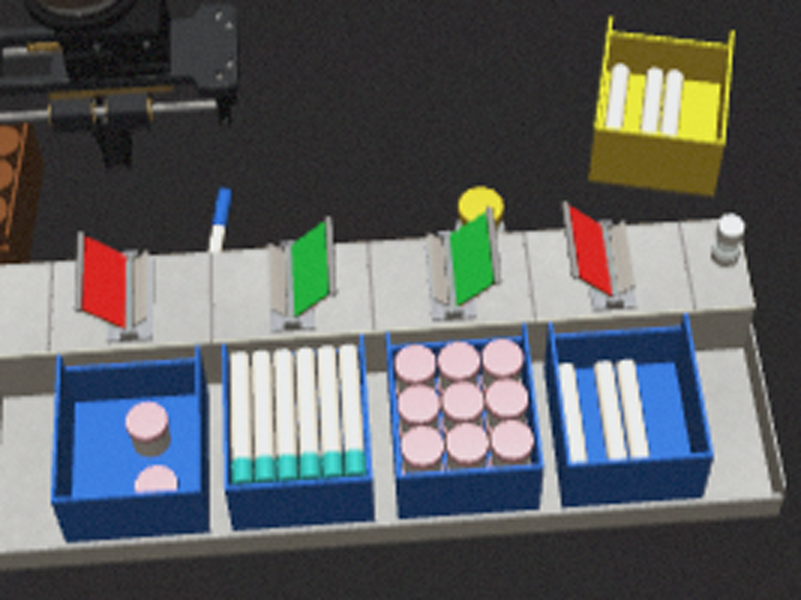

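From left to right the tags are red, green, green, red at crop pixels (103,280), (310,268), (472,260) and (590,250). That matches not full, full, full, not full. Nothing else has moved and the arm is clear.

```bash
python3 -c "
from station import job
print(job.finish_job())"
```

```text
the job is handed in; nothing more can be done
None
```

I flipped the two wrong tags with the closed fingertips and handed the job in at about 7 s on the robot's clock. The full-jar bin's tag went from red to green, and the two-jar bin's tag went from green to red. I left the other two tags alone because they were already right.

The last picture shows both full bins with green up and both part-filled bins with red up. The bins, vial, marker and yellow-capped jar look unmoved, and the arm is lifted well clear. I did not view the soap, sanitizer, cups and straws again after the first pictures, but the arm did not work near them.

Wrist force read under 2 N at the end of every move. Measured tool positions differed from the commanded ones by up to about 5 mm, so I re-measured before each push. None of the checks failed.

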